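# Unlock and bleed the sampling manifold's valve

### The arm

A 6-joint arm with a two-finger parallel gripper is mounted at the origin on a cart in front of the work surface, level with it; the furniture and walls round the work are solid. World frame = base frame: x ahead of the robot, y to its left, z up, the work surface at z = 0. Lengths are in m, angles in degrees, forces in N, time in s.
With the tool pointing down it reaches from about 0.375 to 0.9 m from the base axis. Payload 3.1 kg.
Tool frame: the origin (TCP) lies between the finger pads; the fingertips stand 11 mm ahead of it and the grasp point (between the pads) lies 8 mm behind it; z points along the fingers, y is the line along which they close (so a half turn about z gives the same grasp; the last joint's range is limited). The gripper opens to 87 mm and grips with 3 to 60 N. Pads are 19 mm wide; open, the fingers measure 117 mm over their backs; the gripper's body (75 mm by 190 mm) begins 51 mm behind the grasp point.
Start: joints at [-78.982, 30.224, 82.088, -0, 67.689, -10.227], TCP at [0.226, -0.582, 0.234] pointing down, gripper open.
Joint ranges: [-176.69, 176.69], [-43.24, 126.21], [12.49, 139.97], [-82, 262], [0, 151.66], [-163.58, 163.58]. Speed limits (degrees/s): [159.86, 159.86, 180, 180, 180, 180].

### API

Orientations are given as a 3x3 rotation matrix whose columns are the frame's x, y, z axes.
In Python, from rig import bot gives the robot as it stands.
- The arm moves only by the tool apply_moves, never from a script. Its argument "steps" is a list that holds one entry, the list of rows, each a list of 7 numbers: the shift along the tool's x, y, z in cm, then the turn, a rotation vector about the tool's x, y, z in degrees, then the gripper command: -1 is shut, 1 is fully open, values between are in proportion. In form: [[[dx, dy, dz, rx, ry, rz, jaw], ...]]. A call has 1 to 20 rows; each row is the pose to reach, as a shift and turn from the pose commanded when the call began, along the tool's axes at that moment; what a row does not reach only later rows make up. A row lasts 1/8 s, in which the tool goes at most 62.5 mm and 10.7 degrees, less where a joint would pass 70% of its speed; a pose out of reach is approached as far as the arm can. A call with a gripper value outside its range is refused whole. The fingers move at their own pace and stop on an object; the grip force is fixed at half the most. Time passes only in rows, so rows that repeat a pose let the fingers close. It gives the time, the measured TCP pose, the force, the opening and the grip force at its end, in the units of the state.
- bot.read_state(): the state, without advancing time (a new reading comes with each control period).
- bot.capture(name): name is "scene" or "top" or "wrist"; returns the picture (480x640x3 uint8, blue, green, red); there is no depth.
- bot.camera_model(name): a dict with "intrinsics" (3x3 intrinsics, pixels), "k1" (the pictures are not rectified: a ray, as slopes to the right and down, at radius r is drawn at 1 + k1 r^2 times it, then the intrinsics apply), "R" (3x3) and "t" (3): a world point X has camera coordinates R X + t. Camera axes: x right, y down, z forward; pixel columns grow to the right and rows downward; lengths in m; the calibration is good to about 2 mm. A picture is of the moment at which its call begins: read the wrist's pose just before it. camera_model takes no time and is no camera call; for the wrist camera it gives the pose at the moment of the call.
- bot.hand_in(): hands the job in; it is judged then, once.
The state is a dict: "time_s": time; "joint_positions": joint angles; "qvel": joint speeds; "tau": joint torques, N m; "position": TCP position; "tcp_rot": TCP orientation; "force": force on the tool from outside, world axes, zero at the start; "moment": the same for the moment, N m; "opening": opening from 0.0 (shut) to 1.0 (fully open); "grasp_force": force on a finger pad.
Only numpy, scipy, OpenCV 4.12 (cv2) and the standard library are available. Lean on these libraries where they do the work, as an engineer would, in place of code of your own. Each camera call takes 0.05 s, during which the arm holds its last target. There are 200 camera calls.

### The job

Bleed the gas sampling manifold: unscrew the small knurled lock nut of its bleed valve (anticlockwise seen from above) all the way up its thread, then with closed fingertips press the freed pin tip straight down, through its loose play, until you feel the poppet spring push back firmly, and hold it there gently, at about 11 N, for a good second before letting it spring back up. Never push on the tip with more than 14 N, leave the nut unscrewed, and do not disturb the jar, the tissue booklet and the bottle beside the manifold.

Things in the scene. Friction and masses are not known exactly. Their poses are not given: they have to be found in the camera images.
- manifold: gas sampling manifold, fixed: base plate 90 (x) x 150 (y) mm, aluminium block on it, top at 44 mm; origin: centre of its underside, z up. The bleed valve stands upright at local (0, +35 mm): hexagon to 52 mm height, 11 mm thick neck to 68 mm, above it the nut on its pin. A pressure gauge (44 mm wide, top at 58 mm) lies face up at local (0, -35 mm); a hose barb points to -y
- nut_mid (a point): centre of the knurled brass lock nut (16 mm diameter, 10 mm tall, upright axis). Screwed down, its underside is 68 mm above the bench; it climbs 1.2 mm per rad as it is unscrewed, on a slit threaded sleeve, and clamps the pin that runs through the sleeve
- tip_top (a point): centre of the top of the pin tip: a steel button 8 mm in diameter and 5 mm tall on a 4.4 mm pin, top 100 mm above the bench while not pressed; it lies on the nut's axis
- pin_tip: the same steel button; origin at the centre of its underside, z up
- lock_nut (a joint): angle of the lock nut in rad: 0 screwed down on the neck, grows anticlockwise seen from above, 4.4 at its end stop at the top of the thread. It turns stiffly (about 0.08 Nm) and stays where it is left. Up to about 3.4 rad it locks the pin, which then gives only about 1.5 mm
- valve_pin (a joint): how far the pin is pressed down in m: 0 at rest, at most 0.011. First comes loose play against a weak return spring (about 1.2 N plus 0.15 N/mm); the length of this play differs from valve to valve, 1.2 to 8 mm, and shows nowhere: it has to be felt. Then the pin meets the poppet, whose spring adds 2.5 N at once and 10 N/mm further on
- specimen_jar: bystander: specimen jar with a screw lid, 52 mm wide, 62 mm tall, loose; origin at the centre of its underside
- tissue_booklet: bystander: flat booklet of lens tissue, 68 (x) x 100 (y) x 10 mm, loose; origin at the centre of its underside
- oil_bottle: bystander: small brown bottle with a black cap, 33 mm wide, 66 mm tall, loose; origin at the centre of its underside
Things that resemble listed ones, but are neither listed nor needed, are in the scene too. There is more than one size of the manifold; the one meant has the size given above.

How it is judged (in metres and radians):
On the way, in this order (a step that is already met when the one before it is completed fails the run):
1. the lock nut is unscrewed to the top of its thread (beyond 3.8 of 4.4 rad) (value of joint lock_nut above 3.8 rad), for 0.2 s.
2. with the nut unscrewed, the fingers press the pin tip down onto the poppet with more than 8 N for 1 s without a break (contact force between the fingers and pin_tip above 8 N and value of joint valve_pin above 0.0012 m and value of joint lock_nut above 3.8 rad), for 1 s.
At the end, for the whole second after the job is handed in: the lock nut is still unscrewed (beyond 3.8 rad), the pin has sprung back up (within 0.8 mm of rest), and the jar, the tissue booklet and the bottle are within 20 mm of where they stood (value of joint lock_nut above 3.8 rad and value of joint valve_pin below 0.0008 m and distance of each of specimen_jar, tissue_booklet, oil_bottle from where it was at the start of the episode below 0.02 m); the robot touches nothing.
It fails at once if the pin tip is pushed with more than 14 N (contact force between anything else and pin_tip above 14 N).
It fails at once if the specimen jar is moved by more than 20 mm or tipped (distance of specimen_jar from where it was at the start of the episode above 0.02 m or angle between specimen_jar's own z axis and vertical above 0.4 rad).
It fails at once if the tissue booklet is moved by more than 20 mm (distance of tissue_booklet from where it was at the start of the episode above 0.02 m).
It fails at once if the oil bottle is moved by more than 20 mm or tipped (distance of oil_bottle from where it was at the start of the episode above 0.02 m or angle between oil_bottle's own z axis and vertical above 0.4 rad).
It also fails if it takes over 61 s, if anything falls off the work surface, if the arm or the gripper's body presses on something with over 40 N, if the wrist force passes 120 N, or if a joint passes its speed limit or range.

## Working session

There is one attempt and no reset: what is moved stays moved. The work goes in short steps, Python scripts to look and compute and a tool call to move; the robot and the scene stay as the last step left them, time stands still between calls to the robot, and variables do not carry over. Pictures are saved under pics/ and viewed, at most 10 in all, crops included, and the job is handed in when it is done.

Besides the shell and the picture viewer there is one more tool, called after ">>>" in YAML: its name, and indented under it one key for each argument. apply_moves: Moves the arm, as the interface text tells. Its arguments: {"type":"object","properties":{"steps":{"type":"array","items":{"type":"array","items":{"type":"array","items":{"type":"number"}}}}},"required":["steps"]}

```bash
mkdir -p pics
cat > h.py <<'E'
import numpy as np, cv2
from rig import bot
def ray(m,u,v):
    K=np.array(m["intrinsics"]);R=np.array(m["R"]);t=np.array(m["t"])
    d=np.array([(u-K[0,2])/K[0,0],(v-K[1,2])/K[1,1]]);s=d.copy()
    for _ in range(30): s=d/(1+m["k1"]*(s@s))
    return -R.T@t, R.T@np.array([s[0],s[1],1.])
def onz(m,u,v,z):
    o,d=ray(m,u,v); return o+d*(z-o[2])/d[2]
def proj(m,X):
    K=np.array(m["intrinsics"]);c=np.array(m["R"])@X+np.array(m["t"]);s=c[:2]/c[2];s=s*(1+m["k1"]*(s@s))
    return K[:2,:2]@s+K[:2,2]
E
python3 - <<'E'
from h import *
for n in("top","scene"): cv2.imwrite(f"pics/{n}0.png",bot.capture(n))
m=bot.camera_model("top");print(m)
print(bot.read_state())
E
```

```text
{'intrinsics': array([[564.4149454 ,   0.        , 314.07434564],
       [  0.        , 564.4149454 , 243.51663206],
       [  0.        ,   0.        ,   1.        ]]), 'k1': -0.02451969282710455, 'R': array([[ 0.02142415, -0.9996174 , -0.01749445],
       [-0.9863061 , -0.01827024, -0.16390998],
       [ 0.16352764,  0.02076651, -0.98632016]]), 't': array([0.01325539, 0.58316478, 0.98131508])}
{'time_s': 0.1, 'joint_positions': array([-7.89833274e+01,  3.02739615e+01,  8.21500826e+01, -2.46153229e-03,
        6.76871752e+01, -1.02277713e+01]), 'qvel': array([ 0.01194633, -0.0470776 , -0.180386  ,  0.09260809, -0.14242555,
        0.13088798]), 'tau': array([ 1.75202069e-05, -4.40985346e+01, -1.77150714e+01,  6.35750033e-02,
        5.34232333e-02, -5.05066657e-05]), 'position': array([ 0.22635485, -0.58188553,  0.23266023]), 'tcp_rot': array([[ 9.32037150e-01,  3.62362503e-01, -4.09954536e-04],
       [ 3.62362606e-01, -9.32035268e-01,  1.89777529e-03],
       [ 3.05590519e-04, -1.91734927e-03, -9.99998115e-01]]), 'force': array([-0.34078886,  0.03296043,  0.87634288]), 'moment': array([-0.01268205, -0.0012763 ,  0.00281881]), 'grasp_force': 0.0, 'opening': 1.0014103919616826}
```

View pics/top0.png

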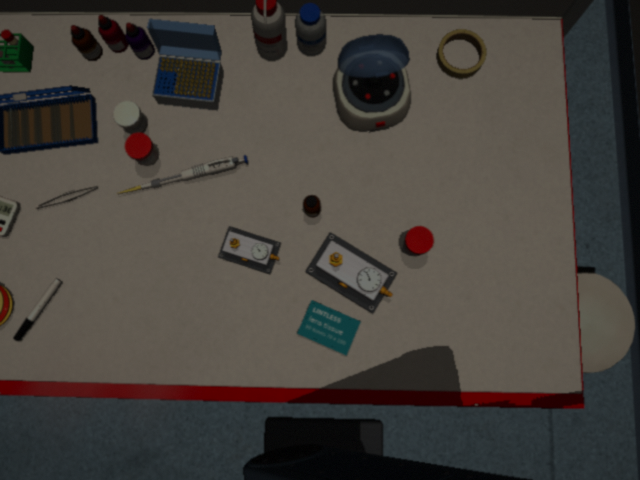

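View pics/scene0.png

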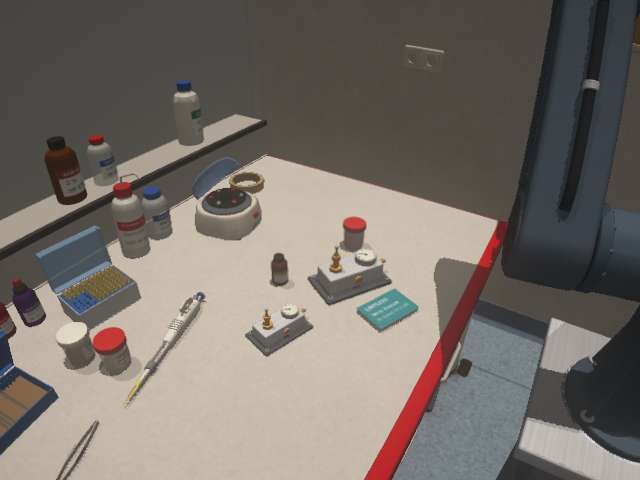

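The listed manifold is the larger one at top (350,272), with its nut near (336,260). The jar is at (419,241), the bottle at (312,206) and the booklet at (329,327). Next I'll measure.

Run:
```python
from h import *
mt=bot.camera_model("top");ms=bot.camera_model("scene")
def blobs(n,box):
    im=cv2.imread(f"pics/{n}0.png");h=cv2.cvtColor(im,cv2.COLOR_BGR2HSV)
    k=cv2.inRange(h,(12,120,90),(32,255,255));x0,y0,x1,y1=box
    N,_,st,c=cv2.connectedComponentsWithStats(k[y0:y1,x0:x1])
    return [(st[i].tolist(),c[i]+[x0,y0]) for i in range(1,N) if st[i][4]>8]
for n,b in(("top",(300,230,400,315)),("scene",(305,235,395,305))):
    for s,c in blobs(n,b):
        print(n,s,c.round(1), onz(mt if n=="top" else ms,*c,.08).round(4))
# dark base corners (top), by eye
P=[onz(mt,u,v,.005)[:2] for u,v in((329,235),(397,271),(374,311),(307,270))]
print(np.round(P,3),[round(float(np.linalg.norm(P[i]-P[i-1])),3) for i in range(4)])
for n,u,v,z in(("jar",419,240,.06),("bottle",312,205,.066),("book",329,327,.01)): print(n,onz(mt,u,v,z).round(3))
```

```text
top [30, 24, 12, 12, 58] [336.7 260.3] [ 0.5484 -0.0162  0.08  ]
top [81, 58, 11, 8, 34] [385.7 291.3] [ 0.4956 -0.1022  0.08  ]
scene [28, 19, 7, 5, 25] [335.9 256.2] [ 0.5524 -0.0104  0.08  ]
scene [76, 24, 4, 3, 11] [382.6 259.9] [ 0.4711 -0.0477  0.08  ]
scene [25, 28, 12, 8, 55] [335.2 267. ] [0.5368 0.0201 0.08  ]
scene [50, 41, 6, 5, 16] [357.2 277.4] [0.488  0.0256 0.08  ]
[[ 0.607 -0.002]
 [ 0.54  -0.131]
 [ 0.465 -0.089]
 [ 0.539  0.038]] [0.079, 0.145, 0.087, 0.147]
jar [ 0.591 -0.164  0.06 ]
bottle [0.651 0.03  0.066]
book [ 0.433 -0.005  0.01 ]
```

>>> apply_moves:
  steps:
    - [[5,-4.1,0.5,0,0,8,0],[10,-8.2,1,0,0,16,0],[15,-12.3,1.5,0,0,24,0],[20,-16.4,2,0,0,32,0],[25,-20.5,2.5,0,0,40,0],[30,-24.6,3,0,0,48,0],[35,-28.7,3.5,0,0,56,0],[40,-32.8,4,0,0,62,0],[45,-36.9,4,0,0,68,0],[50.6,-41.3,4,0,0,68,0],[50.6,-41.3,4,0,0,68,0],[50.6,-41.3,4,0,0,68,0],[50.6,-41.3,4,0,0,68,0]]

```text
time_s: 1.72
position: [0.5477, -0.0146, 0.1932]
tcp_rot: [[0.685, -0.728, -0.002], [-0.728, -0.685, -0.0], [-0.001, 0.001, -1.0]]
force: [-0.2, 0.2, -0.5]
opening: 0.5
grasp_force: 0.0
```

```bash
cat > look.py <<'E'
import sys
from h import *
s=bot.read_state();print(s["time_s"],s["joint_positions"].round(1),s["position"].round(4),s["tcp_rot"].round(3).tolist(),s["force"].round(2),s["moment"].round(3),s["opening"])
m=bot.camera_model("wrist");im=bot.capture("wrist");cv2.imwrite(f"pics/{sys.argv[1]}.png",im)
np.save(f"pics/{sys.argv[1]}.npy",m,allow_pickle=True)
print("cam",(-m["R"].T@m["t"]).round(3),proj(m,np.array([.548,-.014,.1])))
E
python3 look.py w1
```

```text
1.725 [-13.2  27.4  95.6  -0.   57.1 123.6] [ 0.5477 -0.0146  0.1932] [[0.685, -0.728, -0.002], [-0.728, -0.685, -0.0], [-0.001, 0.001, -1.0]] [-0.2   0.17 -0.49] [0.119 0.051 0.025] 0.49991553361536173
cam [ 0.595 -0.064  0.344] [312.72111121 246.05509797]
```

View pics/w1.png

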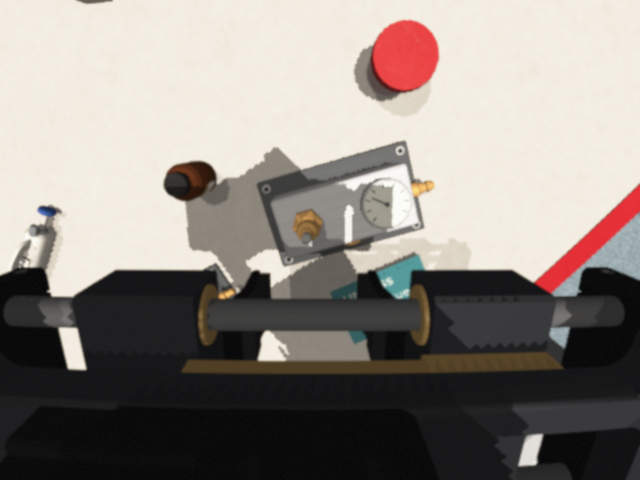

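The valve is near (305,232). I'll zoom in to find the tip centre.

Run:
```python
from h import *
im=cv2.imread("pics/w1.png")[195:265,270:350]
cv2.imwrite("pics/w1c.png",cv2.resize(im,None,fx=7,fy=7,interpolation=cv2.INTER_CUBIC))
```

```text
(no output)
```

View pics/w1c.png

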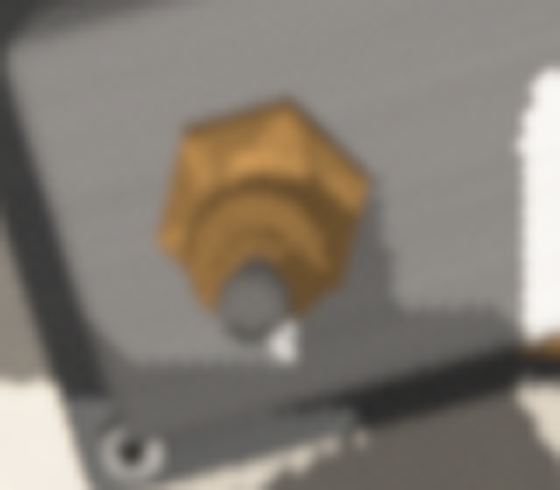

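Run:
```python
from h import *
m=np.load("pics/w1.npy",allow_pickle=True).item()
for u,v,z in((255,298,.1),(259,250,.078),(267,203,.052)):
    print(onz(m,270+u/7-.4,195+v/7-.4,z).round(4))
mt=bot.camera_model("top");ms=bot.camera_model("scene")
o1,d1=ray(mt,336.7,260.3);print(onz(mt,336.7,260.3,.073).round(4))
```

```text
[ 0.5562 -0.0156  0.1   ]
[ 0.5562 -0.0156  0.078 ]
[ 0.5557 -0.0159  0.052 ]
[ 0.5493 -0.0163  0.073 ]
```

>>> apply_moves:
  steps:
    - [[0.65,-0.54,3,0,0,0,0],[0.65,-0.54,6.8,0,0,0,0],[0.65,-0.54,6.8,0,0,0,0],[0.65,-0.54,6.8,0,0,0,0]]

```text
time_s: 2.28
position: [0.5572, -0.0162, 0.1264]
tcp_rot: [[0.684, -0.729, 0.001], [-0.729, -0.684, -0.0], [0.001, -0.0, -1.0]]
force: [0.8, 0.1, 0.3]
opening: 0.5
grasp_force: 0.0
```

```bash
python3 look.py w2
python3 - <<'E'
from h import *
m=np.load("pics/w2.npy",allow_pickle=True).item();print(proj(m,np.array([.5561,-.0157,.1])))
im=cv2.imread("pics/w2.png")[200:400,200:440]
cv2.imwrite("pics/w2c.png",cv2.resize(im,None,fx=3,fy=3,interpolation=cv2.INTER_CUBIC))
E
```

```text
2.275 [-13.2  33.6  97.4  -0.   48.9 123.7] [ 0.5572 -0.0162  0.1264] [[0.684, -0.729, 0.001], [-0.729, -0.684, -0.0], [0.001, -0.0, -1.0]] [0.79 0.13 0.27] [ 0.064 -0.022  0.026] 0.4997707072017453
cam [ 0.604 -0.066  0.277] [323.09732329 292.0525629 ]
[314.55512365 280.60163036]
```

View pics/w2c.png

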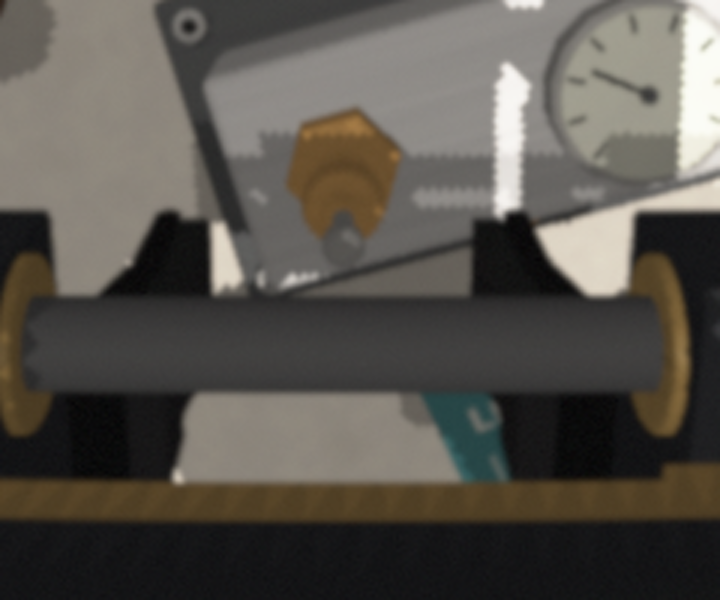

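The tip is at about (314.5,280), within 1 px of the prediction, and the fingers are centred on it. I'll descend and grip the nut.

>>> apply_moves:
  steps:
    - [[-0.1,0.05,3,0,0,0,0],[-0.1,0.05,5.6,0,0,0,0],[-0.1,0.05,5.6,0,0,0,0],[-0.1,0.05,5.6,0,0,0,-1],[-0.1,0.05,5.6,0,0,0,-1],[-0.1,0.05,5.6,0,0,0,-1],[-0.1,0.05,5.6,0,0,0,-1],[-0.1,0.05,5.6,0,0,0,-1],[-0.1,0.05,5.6,0,0,0,-1]]

```text
time_s: 3.45
position: [0.5559, -0.0151, 0.0699]
tcp_rot: [[0.685, -0.728, 0.0], [-0.728, -0.685, -0.0], [0.001, 0.0, -1.0]]
force: [-0.9, -2.2, 3.7]
opening: 0.166
grasp_force: 30.0
```

>>> apply_moves:
  steps:
    - [[0,0,-0.02,0,0,-9,-1],[0,0,-0.04,0,0,-18,-1],[0,0,-0.06,0,0,-27,-1],[0,0,-0.08,0,0,-36,-1],[0,0,-0.09,0,0,-45,-1],[0,0,-0.11,0,0,-54,-1],[0,0,-0.13,0,0,-63,-1],[0,0,-0.15,0,0,-72,-1],[0,0,-0.17,0,0,-81,-1],[0,0,-0.19,0,0,-90,-1],[0,0,-0.21,0,0,-99,-1],[0,0,-0.23,0,0,-108,-1],[0,0,-0.24,0,0,-117,-1],[0,0,-0.26,0,0,-125,-1],[0,0,-0.26,0,0,-125,-1]]

```text
time_s: 5.32
position: [0.5557, -0.0144, 0.0725]
tcp_rot: [[0.203, 0.979, -0.0], [0.979, -0.203, 0.001], [0.001, -0.0, -1.0]]
force: [-1.0, 1.3, 5.0]
opening: 0.169
grasp_force: 30.0
```

```bash
python3 -c "
from h import *
s=bot.read_state();print(s)"
```

```text
{'time_s': 5.325, 'joint_positions': array([-1.30228520e+01,  3.85610213e+01,  9.93003628e+01,  6.17193545e-02,
        4.21486216e+01, -1.33011422e+00]), 'qvel': array([-0.04673423, -0.05987642, -0.05551525, -0.06871447,  0.10345868,
        1.5218072 ]), 'tau': array([-2.30665281e-01, -3.98857820e+01, -9.76817250e+00,  6.48457808e-04,
       -3.23051484e-01, -1.82620785e-01]), 'position': array([ 0.55572308, -0.01438353,  0.07251398]), 'tcp_rot': array([[ 2.03445252e-01,  9.79086324e-01, -6.96853065e-06],
       [ 9.79086054e-01, -2.03445190e-01,  7.43559846e-04],
       [ 7.26591562e-04, -1.58096511e-04, -9.99999724e-01]]), 'force': array([-0.99466422,  1.30780254,  5.03863546]), 'moment': array([0.06004279, 0.15990727, 0.00237155]), 'grasp_force': 30.000319182872772, 'opening': 0.16900085133301354}
```

Nothing abnormal in the forces. Now the second half, up to the end stop (4.4 rad = 252°).

>>> apply_moves:
  steps:
    - [[0,0,-0.02,0,0,-9,-1],[0,0,-0.04,0,0,-18,-1],[0,0,-0.06,0,0,-27,-1],[0,0,-0.08,0,0,-36,-1],[0,0,-0.09,0,0,-45,-1],[0,0,-0.11,0,0,-54,-1],[0,0,-0.13,0,0,-63,-1],[0,0,-0.15,0,0,-72,-1],[0,0,-0.17,0,0,-81,-1],[0,0,-0.19,0,0,-90,-1],[0,0,-0.21,0,0,-99,-1],[0,0,-0.23,0,0,-108,-1],[0,0,-0.24,0,0,-117,-1]]

```text
time_s: 6.95
position: [0.5552, -0.0149, 0.0749]
tcp_rot: [[-0.964, -0.267, -0.001], [-0.267, 0.964, 0.0], [0.001, 0.0, -1.0]]
force: [-2.0, -2.8, 5.3]
opening: 0.163
grasp_force: 30.0
```

```bash
python3 -c "
from h import *
s=bot.read_state();print(s['joint_positions'],s['force'],s['moment'],s['tau'][5])"
```

```text
[-1.30608197e+01  3.83246622e+01  9.92673497e+01 -1.30612932e-02
  4.24753552e+01 -1.18559471e+02] [-1.99793887 -2.82350219  5.30829428] [-0.23230946  0.27981258 -0.29141527] 0.5817259848117828
```

>>> apply_moves:
  steps:
    - [[0,0,0,0,0,-4,-1],[0,0,0,0,0,-8,-1],[0,0,0,0,0,-11,-1],[0,0,0,0,0,-11,-1]]

```text
time_s: 7.45
position: [0.5561, -0.0146, 0.0747]
tcp_rot: [[-0.897, -0.441, 0.001], [-0.441, 0.897, 0.0], [-0.001, -0.0, -1.0]]
force: [-0.4, 0.7, 1.9]
opening: 0.168
grasp_force: 30.0
```

```bash
python3 -c "
from h import *
s=bot.read_state();print(s['joint_positions'],s['force'],s['moment'],s['tau'][5])"
```

```text
[-1.30285943e+01  3.83597144e+01  9.92249651e+01  3.79131283e-02
  4.23799802e+01 -1.29254982e+02] [-0.40093891  0.67581391  1.87735492] [ 0.12742643 -0.16818664  0.0234561 ] -0.08650399977341294
```

>>> apply_moves:
  steps:
    - [[0,0,0,0,0,-11,0],[0,0,0,0,0,0,0],[0,0,0,0,0,0,0],[0,0,-5.5,0,0,0,0],[0,0,-6,0,0,0,0],[0,0,-6,0,0,0,0]]

```text
time_s: 8.2
position: [0.5558, -0.0148, 0.1348]
tcp_rot: [[-0.896, -0.443, 0.001], [-0.443, 0.896, -0.0], [-0.001, -0.0, -1.0]]
force: [0.3, -0.5, -0.5]
opening: 0.5
grasp_force: 0.0
```

```bash
python3 look.py w3
python3 - <<'E'
from h import *
m=np.load("pics/w3.npy",allow_pickle=True).item();
x0,y0=255,200
for z in(.1,.078,.0833,.052): print(z,((proj(m,np.array([.5561,-.0153,z]))-[x0,y0])*6).round())
im=cv2.imread("pics/w3.png")[y0:y0+95,x0:x0+120]
cv2.imwrite("pics/w3c.png",cv2.resize(im,None,fx=6,fy=6,interpolation=cv2.INTER_CUBIC))
E
```

```text
8.2 [ -13.    32.8   97.3    0.    49.9 -129.4] [ 0.5558 -0.0148  0.1348] [[-0.896, -0.443, 0.001], [-0.443, 0.896, -0.0], [-0.001, -0.0, -1.0]] [ 0.28 -0.47 -0.52] [ 0.195 -0.112 -0.005] 0.5001761061288542
cam [ 0.494 -0.045  0.286] [319.87704992 263.06693032]
0.1 [339. 445.]
0.078 [340. 372.]
0.0833 [340. 388.]
0.052 [341. 303.]
```

View pics/w3c.png

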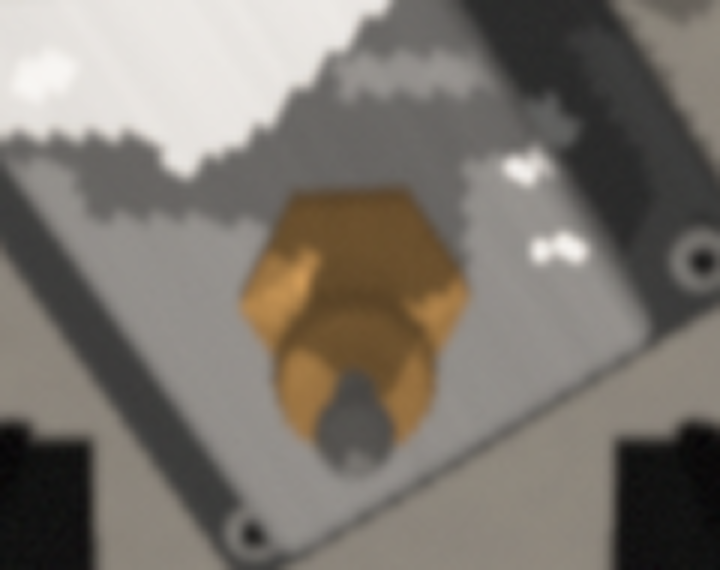

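The nut sits clearly higher: its centre is at (354,380) relative to the hex, which matches a top at about 83 mm. The tip is near (354,437), centred between the fingers. I'll close the fingers above the tip.

>>> apply_moves:
  steps:
    - [[0,0,0,0,0,0,-1],[0,0,0,0,0,0,-1],[0,0,0,0,0,0,-1],[0,0,0,0,0,0,-1],[0,0,1,0,0,0,-1],[0,0,1.8,0,0,0,-1],[0,0,2,0,0,0,-1],[0,0,2,0,0,0,-1],[0,0,2,0,0,0,-1],[0,0,2,0,0,0,-1]]

```text
time_s: 9.5
position: [0.556, -0.0149, 0.1148]
tcp_rot: [[-0.897, -0.442, 0.001], [-0.442, 0.897, -0.0], [-0.0, -0.0, -1.0]]
force: [-0.4, -0.5, -0.8]
opening: 0.005
grasp_force: 0.0
```

```bash
cat > f.py <<'E'
from h import *
s=bot.read_state();print(s["time_s"],s["position"].round(5),s["force"].round(2),s["moment"].round(3),s["opening"],s["qvel"].round(2))
E
python3 f.py
```

```text
9.5 [ 0.55599 -0.0149   0.11481] [-0.43 -0.48 -0.77] [ 0.095 -0.143  0.049] 0.005462441319019683 [-0.09 -0.07  0.01  0.01  0.06  0.08]
```

>>> apply_moves:
  steps:
    - [[0,0,0.1,0,0,0,-1],[0,0,0.2,0,0,0,-1],[0,0,0.3,0,0,0,-1],[0,0,0.35,0,0,0,-1],[0,0,0.4,0,0,0,-1],[0,0,0.4,0,0,0,-1],[0,0,0.4,0,0,0,-1]]

```text
time_s: 10.38
position: [0.5559, -0.0149, 0.1106]
tcp_rot: [[-0.897, -0.442, 0.0], [-0.442, 0.897, -0.0], [-0.0, -0.0, -1.0]]
force: [0.1, -1.3, 1.0]
opening: 0.006
grasp_force: 0.7
```

>>> apply_moves:
  steps:
    - [[0,0,0.02,0,0,0,-1],[0,0,0.04,0,0,0,-1],[0,0,0.05,0,0,0,-1],[0,0,0.05,0,0,0,-1]]

```text
time_s: 10.88
position: [0.5558, -0.0149, 0.1101]
tcp_rot: [[-0.897, -0.442, 0.0], [-0.442, 0.897, 0.0], [-0.0, -0.0, -1.0]]
force: [-1.3, 1.2, 1.6]
opening: 0.009
grasp_force: 0.7
```

>>> apply_moves:
  steps:
    - [[0,0,0.02,0,0,0,-1],[0,0,0.04,0,0,0,-1],[0,0,0.05,0,0,0,-1],[0,0,0.05,0,0,0,-1]]

```text
time_s: 11.38
position: [0.5558, -0.0149, 0.1096]
tcp_rot: [[-0.897, -0.442, 0.0], [-0.442, 0.897, -0.0], [-0.0, -0.0, -1.0]]
force: [-0.0, -0.8, 1.4]
opening: 0.005
grasp_force: 0.7
```

>>> apply_moves:
  steps:
    - [[0,0,0.02,0,0,0,-1],[0,0,0.04,0,0,0,-1],[0,0,0.05,0,0,0,-1],[0,0,0.05,0,0,0,-1]]

```text
time_s: 11.88
position: [0.5558, -0.0149, 0.1091]
tcp_rot: [[-0.897, -0.442, 0.0], [-0.442, 0.897, -0.0], [-0.0, -0.0, -1.0]]
force: [-0.8, -0.0, 2.3]
opening: 0.005
grasp_force: 0.8
```

>>> apply_moves:
  steps:
    - [[0,0,0.02,0,0,0,-1],[0,0,0.04,0,0,0,-1],[0,0,0.05,0,0,0,-1],[0,0,0.05,0,0,0,-1]]

```text
time_s: 12.38
position: [0.5558, -0.0148, 0.1085]
tcp_rot: [[-0.897, -0.442, -0.0], [-0.442, 0.897, 0.0], [0.0, 0.0, -1.0]]
force: [0.4, -1.0, 1.9]
opening: 0.005
grasp_force: 0.8
```

The tip has travelled about 2.5 mm at a weak force, so the pin is unlocked.

>>> apply_moves:
  steps:
    - [[0,0,0.02,0,0,0,-1],[0,0,0.04,0,0,0,-1],[0,0,0.05,0,0,0,-1],[0,0,0.05,0,0,0,-1]]

```text
time_s: 12.88
position: [0.5558, -0.0149, 0.1081]
tcp_rot: [[-0.897, -0.442, 0.0], [-0.442, 0.897, 0.0], [-0.0, -0.0, -1.0]]
force: [0.1, 0.1, 1.8]
opening: 0.006
grasp_force: 0.9
```

>>> apply_moves:
  steps:
    - [[0,0,0.02,0,0,0,-1],[0,0,0.04,0,0,0,-1],[0,0,0.05,0,0,0,-1],[0,0,0.05,0,0,0,-1]]

```text
time_s: 13.38
position: [0.5558, -0.0149, 0.1076]
tcp_rot: [[-0.897, -0.442, 0.0], [-0.442, 0.897, 0.0], [-0.0, -0.0, -1.0]]
force: [-0.3, -0.2, 1.2]
opening: 0.008
grasp_force: 0.9
```

>>> apply_moves:
  steps:
    - [[0,0,0.02,0,0,0,-1],[0,0,0.04,0,0,0,-1],[0,0,0.05,0,0,0,-1],[0,0,0.05,0,0,0,-1]]

```text
time_s: 13.88
position: [0.5558, -0.0149, 0.1071]
tcp_rot: [[-0.897, -0.442, 0.0], [-0.442, 0.897, -0.0], [-0.0, -0.0, -1.0]]
force: [-0.4, -0.6, 2.1]
opening: 0.002
grasp_force: 0.9
```

>>> apply_moves:
  steps:
    - [[0,0,0.02,0,0,0,-1],[0,0,0.04,0,0,0,-1],[0,0,0.05,0,0,0,-1],[0,0,0.05,0,0,0,-1]]

```text
time_s: 14.38
position: [0.5558, -0.0149, 0.1066]
tcp_rot: [[-0.897, -0.442, 0.0], [-0.442, 0.897, -0.0], [-0.0, -0.0, -1.0]]
force: [-0.4, -0.4, 2.2]
opening: 0.005
grasp_force: 1.0
```

>>> apply_moves:
  steps:
    - [[0,0,0.02,0,0,0,-1],[0,0,0.04,0,0,0,-1],[0,0,0.05,0,0,0,-1],[0,0,0.05,0,0,0,-1]]

```text
time_s: 14.88
position: [0.5558, -0.0148, 0.1061]
tcp_rot: [[-0.897, -0.442, 0.0], [-0.442, 0.897, -0.0], [-0.0, -0.0, -1.0]]
force: [-0.2, 0.0, 2.5]
opening: 0.008
grasp_force: 1.1
```

>>> apply_moves:
  steps:
    - [[0,0,0.02,0,0,0,-1],[0,0,0.04,0,0,0,-1],[0,0,0.05,0,0,0,-1],[0,0,0.05,0,0,0,-1]]

```text
time_s: 15.38
position: [0.5558, -0.0149, 0.1057]
tcp_rot: [[-0.897, -0.442, 0.0], [-0.442, 0.897, -0.0], [-0.0, -0.0, -1.0]]
force: [0.3, 0.1, 5.2]
opening: 0.004
grasp_force: 2.0
```

The poppet is felt: the force jumped to about 5 N. Finer steps from here.

>>> apply_moves:
  steps:
    - [[0,0,0.01,0,0,0,-1],[0,0,0.02,0,0,0,-1],[0,0,0.03,0,0,0,-1],[0,0,0.03,0,0,0,-1]]

```text
time_s: 15.88
position: [0.5558, -0.0149, 0.1054]
tcp_rot: [[-0.897, -0.442, 0.0], [-0.442, 0.897, -0.0], [-0.0, -0.0, -1.0]]
force: [-0.8, -0.1, 4.5]
opening: 0.006
grasp_force: 2.6
```

```bash
python3 f.py; python3 -c "
from h import *
print(bot.read_state()['grasp_force'])
bot.capture('top');s=bot.read_state();print(s['force'],s['grasp_force'],s['position'])"
```

```text
15.875 [ 0.55584 -0.01487  0.1054 ] [-0.8  -0.13  4.49] [ 0.187 -0.016  0.022] 0.0057227598873167435 [ 0.04  0.02  0.03  0.11  0.06 -0.06]
2.6415710839501116
[-1.57452889  0.27661241  4.71723247] 2.6355869711915147 [ 0.55582943 -0.01485113  0.10538481]
```

>>> apply_moves:
  steps:
    - [[0,0,0.01,0,0,0,-1],[0,0,0.02,0,0,0,-1],[0,0,0.03,0,0,0,-1],[0,0,0.03,0,0,0,-1]]

```text
time_s: 16.42
position: [0.5559, -0.0149, 0.1052]
tcp_rot: [[-0.897, -0.442, 0.0], [-0.442, 0.897, -0.0], [-0.0, -0.0, -1.0]]
force: [-0.8, 0.2, 5.9]
opening: 0.007
grasp_force: 3.0
```

>>> apply_moves:
  steps:
    - [[0,0,0.01,0,0,0,-1],[0,0,0.02,0,0,0,-1],[0,0,0.03,0,0,0,-1],[0,0,0.03,0,0,0,-1],[0,0,0.03,0,0,0,-1]]

```text
time_s: 17.05
position: [0.5559, -0.0149, 0.1051]
tcp_rot: [[-0.897, -0.442, 0.0], [-0.442, 0.897, -0.0], [-0.0, -0.0, -1.0]]
force: [-1.6, 0.1, 5.9]
opening: 0.004
grasp_force: 3.4
```

>>> apply_moves:
  steps:
    - [[0,0,0.02,0,0,0,-1],[0,0,0.04,0,0,0,-1],[0,0,0.05,0,0,0,-1],[0,0,0.05,0,0,0,-1],[0,0,0.05,0,0,0,-1]]

```text
time_s: 17.68
position: [0.5559, -0.0149, 0.1048]
tcp_rot: [[-0.897, -0.442, 0.0], [-0.442, 0.897, -0.0], [-0.0, -0.0, -1.0]]
force: [-1.3, -0.1, 8.2]
opening: 0.008
grasp_force: 4.1
```

>>> apply_moves:
  steps:
    - [[0,0,0.02,0,0,0,-1],[0,0,0.04,0,0,0,-1],[0,0,0.06,0,0,0,-1],[0,0,0.08,0,0,0,-1],[0,0,0.08,0,0,0,-1],[0,0,0.08,0,0,0,-1]]

```text
time_s: 18.42
position: [0.5559, -0.0149, 0.1043]
tcp_rot: [[-0.897, -0.442, 0.001], [-0.442, 0.897, -0.0], [-0.0, -0.0, -1.0]]
force: [-1.4, -0.6, 10.4]
opening: 0.004
grasp_force: 5.1
```

About 10.5 to 11 N. Holding here.

>>> apply_moves:
  steps:
    - [[0,0,0,0,0,0,-1],[0,0,0,0,0,0,-1],[0,0,0,0,0,0,-1],[0,0,0,0,0,0,-1],[0,0,0,0,0,0,-1],[0,0,0,0,0,0,-1],[0,0,0,0,0,0,-1],[0,0,0,0,0,0,-1],[0,0,0,0,0,0,-1],[0,0,0,0,0,0,-1],[0,0,0,0,0,0,-1],[0,0,0,0,0,0,-1],[0,0,0,0,0,0,-1]]

```text
time_s: 20.05
position: [0.556, -0.0149, 0.1043]
tcp_rot: [[-0.897, -0.442, 0.001], [-0.442, 0.897, -0.0], [-0.0, -0.0, -1.0]]
force: [-1.7, 0.6, 10.1]
opening: 0.002
grasp_force: 5.0
```

```bash
python3 f.py
```

```text
20.05 [ 0.55596 -0.01487  0.10426] [-1.73  0.64 10.15] [0.164 0.21  0.   ] 0.002468780722831918 [ 0.05 -0.04 -0.13  0.06  0.04 -0.03]
```

>>> apply_moves:
  steps:
    - [[0,0,-0.2,0,0,0,-1],[0,0,-0.5,0,0,0,-1],[0,0,-1,0,0,0,-1],[0,0,-3,0,0,0,-1],[0,0,-6,0,0,0,-1],[0,0,-8,0,0,0,-1],[0,0,-8,0,0,0,-1],[0,0,-8,0,0,0,-1]]

```text
time_s: 21.05
position: [0.555, -0.0147, 0.1824]
tcp_rot: [[-0.897, -0.442, -0.002], [-0.442, 0.897, 0.0], [0.001, 0.001, -1.0]]
force: [-0.1, -0.4, -0.1]
opening: 0.011
grasp_force: 0.0
```

```bash
python3 look.py w4
python3 - <<'E'
from h import *
m=np.load("pics/w4.npy",allow_pickle=True).item();x0,y0=240,140
for z in(.1,.0833,.078): print(z,((proj(m,np.array([.5561,-.0153,z]))-[x0,y0])*4).round())
im=cv2.imread("pics/w4.png")[y0:y0+140,x0:x0+190]
cv2.imwrite("pics/w4c.png",cv2.resize(im,None,fx=4,fy=4,interpolation=cv2.INTER_CUBIC))
E
```

```text
21.05 [ -13.    28.7   95.1    0.    56.3 -129.3] [ 0.555  -0.0147  0.1824] [[-0.897, -0.442, -0.002], [-0.442, 0.897, 0.0], [0.001, 0.001, -1.0]] [-0.13 -0.39 -0.09] [ 0.148 -0.106 -0.015] 0.010510790800314551
cam [ 0.493 -0.045  0.333] [317.82998614 242.63660828]
0.1 [284. 447.]
0.0833 [285. 422.]
0.078 [285. 415.]
```

View pics/w4c.png

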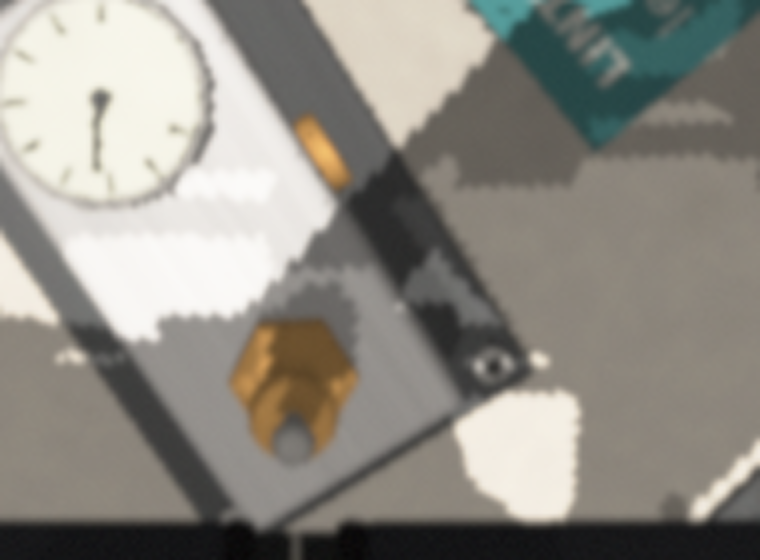

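The tip at (293,438) is back up and the nut is still raised. The fingers are clear and the booklet is undisturbed, so I'm handing in.

```bash
python3 -c "
from rig import bot
print(bot.hand_in())"
```

```text
the job is handed in; nothing more can be done
None
```

The job is handed in, with no verdict returned: the lock nut was unscrewed to about its end stop, the pin tip was pressed onto the poppet at about 10–11 N for over 1.5 s and then released, and the nut was left up; I never moved near the jar, booklet or bottle, but of the three only the booklet's corner was in the last picture.

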